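Ratchet a spice jar into the jar clamp

ROBOT

A 7-joint arm with a two-finger parallel gripper is mounted at the origin on a cart in front of the work surface, level with it; the furniture and walls round the work are solid. World frame = base frame: x ahead of the robot, y to its left, z up, the work surface at z = 0. Lengths are in m, angles in rad, forces in N, time in s.
With the tool pointing down it reaches from about 0.425 to 0.875 m from the base axis. Payload 4.7 kg.
Tool frame: the origin (TCP) lies between the finger pads; the fingertips stand 8 mm ahead of it and the grasp point (between the pads) lies 11 mm behind it; z points along the fingers, y is the line along which they close (so a half turn about z gives the same grasp; the last joint's range is limited). The gripper opens to 85 mm and grips with 20 to 120 N. Pads are 22 mm wide; open, the fingers measure 114 mm over their backs; the gripper's body (76 mm by 85 mm) begins 54 mm behind the grasp point. The pads swing forward as they close: fully open they stand 13 mm farther back than shut.
Start: joints at [1.314, 0.321, -0.07, 1.45, 0.023, 1.371, -0.057], TCP at [0.174, -0.626, 0.239] pointing down, gripper open.
Joint ranges: [-2.86, 2.86], [-0.3, 2.09], [-1.38, 1.24], [0.06, 2.45], [-1.56, 4.7], [0.09, 2.05], [-2.69, 2.69]. Speed limits (rad/s): [2.57, 2.57, 3.14, 3.14, 3.14, 3.14, 3.14].

INTERFACE

Orientations are given as [roll, pitch, yaw] about the fixed x, y, z axes, in that order (R = Rz(yaw) Ry(pitch) Rx(roll)).
In Python, from bench import move_ptp, line_to, move_j, gripper_to, dwell, inverse_kinematics, sense, snapshot, get_calibration, PlanningError, close_job gives the robot as it stands. Calls block until the motion is done:
- move_ptp(position, orientation): joint-space move of the TCP to a pose.
- line_to(position, ori=None, velocity=0.15): straight line of the TCP; ori=None keeps the orientation; velocity is the mean speed in m/s.
- move_j(angles): joint-space move.
- gripper_to(opening): finger opening in m; the grip force is fixed at half the most; returns when the fingers have stopped.
- dwell(seconds).
- inverse_kinematics(position, orientation): joint angles nearest the present ones, or None.
- sense(): the state.
- snapshot(name): name is "scene" or "top" or "wrist"; returns (picture, depth): 480x640x3 uint8, red, green, blue; 480x640 float32, m along the optical axis (not along the pixel's ray), 0 where there is no reading.
- get_calibration(name): a dict with "fx", "fy", "cx", "cy" (pixels), "R" (3x3) and "t" (3): a world point X has camera coordinates R X + t. Camera axes: x right, y down, z forward; pixel columns grow to the right and rows downward; lengths in m; the calibration is good to about 2 mm. The wrist camera is an equidistant fisheye: a pixel r from the principal point sees the ray r / f radians off the axis. A picture is of the moment at which its call begins: read the wrist's pose just before it. get_calibration takes no time and is no camera call; for the wrist camera it gives the pose at the moment of the call.
A pose or a line that the arm cannot do raises PlanningError and nothing moves.
- close_job(): hands the job in; it is judged then, once.
The state is a dict: "clock": time; "joint_positions": joint angles; "qd": joint speeds; "joint_torque": joint torques, N m; "ee_pos": TCP position; "ee_rot": TCP orientation; "contact_force": force on the tool from outside, world axes, zero at the start; "torque": the same for the moment, N m; "gripper_width": finger opening in m; "grasp_force": force on a finger pad.
Only numpy, scipy, OpenCV 4.12 (cv2) and the standard library are available. Lean on these libraries where they do the work, as an engineer would, in place of code of your own. Each camera call takes 0.05 s, during which the arm holds its last target. There are 200 camera calls.

TASK

Stand the red-lidded spice jar in the jar clamp against its V block, then turn the black knob clockwise, click by click, feeling for the click at which the jar is first pinned between pad and V block; go one more click and stop there. The pawl must then hold the jar, gripped but not overwound, when you let go, and the other spice jar must be left where it stands.

Things in the scene. Friction and masses are not known exactly. Their poses are not given: they have to be found in the camera images.
- clamp: Fixed jar clamp: wooden base plate 116 x 250 x 12 mm (x, y, z) on the counter. Origin on the counter, on the clamp's working line, which runs along its y: at y = +61 to +68 mm the seat of the jar (V block), at y = -80 mm the upright axis of the ratchet wheel with its black knob, between them a blue carriage. Nothing but the knob is higher than 62 mm above the counter.
- pad_line (a point): Fixed point of the clamp 42 mm above the counter; the face of the carriage's round rubber pad (30 mm, looking to the clamp's +y) starts up to 4 mm before or behind it along y (its stem is screwed in or out; not measured), so the jar has 6 to 21 mm of play. Right grip: the white band of the pad's spindle is hidden in its sleeve, the green one still shows.
- v_block: Fixed wooden V block on the base plate, up to 62 mm above the counter, opening to the clamp's -y with two upright faces at 120 degrees. Origin: on top of the base plate (12 mm over the counter), on the axis on which the red-lidded jar stands when it touches both faces; axes as the clamp's. It stands up to 7 mm farther out from start to start.
- knob (a point): Middle of the square black knob (30 x 30 mm, 55 to 87 mm above the counter, this point at 71 mm), on the wheel's axis and turning with it; its x and y axes are square to the knob's faces, z is up. Clockwise from above winds; the pad advances 10 mm per rad. Unloaded it pulls back with 0.05 N m, 0.004 more each click, plus a pawl ripple up to 0.03, the same at every tooth.
- wheel (a joint): Angle of ratchet wheel and knob, rad, about 0 at the start (pawl seated), growing clockwise. 15 teeth: a click every 0.419 rad (4.2 mm of pad travel). Turn some 0.06 rad past a tooth and the pawl drops in; let go and the wheel rests back on it; it cannot go back. The first click never pins the jar. Pad spring 2 N/mm: once pinned, each click adds 8.4 N of grip and 0.084 N m at the knob.
- pawl (a joint): Red sprung pawl at the wheel's edge on the clamp's -x side: about 0 rad with its nose fully down in a notch (within 0.03), rising to about 0.14 rad as it rides up a tooth, falling back as it drops in.
- red_jar_centre (a point): Centre, half-way up, of the loose spice jar with the red lid: upright, 46 mm in diameter, 97 mm high, about 0.1 kg.
- pale_jar_centre (a point): Centre, half-way up, of the other loose spice jar, with a white lid and green label: 41 mm in diameter, 102 mm high. Not to be moved.
Not all that is in view belongs to the job. What is shaped like the part that bears red_jar_centre but blue or turquoise is not meant.

How it is judged:
On the way:
1. the red-lidded jar stands upright on the clamp's base plate at the V block, before it is pinned (horizontal distance between red_jar_centre and v_block below 0.014 m and height (world z) of red_jar_centre below 0.066 m and angle between red_jar_centre's own z axis and vertical below 0.1 rad and contact force between v_block and anything else below 6 N), for 0.2 s.
At the end, for the whole second after the job is handed in: The red-lidded jar stands upright (within 0.1 rad) on the base plate, within 5 mm of its seat in the V block; the pawl is down in a notch (under 0.05 rad) and holds the clamp with the jar pressed on the V block by 6 to 21 N; the other jar is within 20 mm of where it stood (contact force between v_block and anything else between 6 and 21 N and horizontal distance between red_jar_centre and v_block below 0.005 m and height (world z) of red_jar_centre between 0.055 and 0.068 m and angle between red_jar_centre's own z axis and vertical below 0.1 rad and value of joint pawl below 0.05 rad and distance of pale_jar_centre from where it was at the start of the episode below 0.02 m); the robot touches nothing.
It fails at once if the jar is pressed on the V block with more than 25 N (overwound) (contact force between v_block and anything else above 25 N).
It fails at once if the other spice jar is pushed more than 20 mm away (distance of pale_jar_centre from where it was at the start of the episode above 0.02 m).
It also fails if it takes over 70 s, if anything falls off the work surface, if the arm or the gripper's body presses on something with over 40 N, if the wrist force passes 120 N, or if a joint passes its speed limit or range.

## Working session

There is one attempt and no reset: what is moved stays moved. The work goes in short steps, each a Python script; the robot and the scene stay as the last script left them, time stands still between calls to the robot, and variables do not carry over. Pictures are saved under pics/ and viewed, at most 10 in all, crops included, and the job is handed in when it is done.

```bash
ls; mkdir -p pics; cat > h.py <<'E'
import numpy as np, cv2, json
from bench import *
def save(n,im): cv2.imwrite('pics/'+n+'.png',cv2.cvtColor(im,cv2.COLOR_RGB2BGR))
def cloud(cal,d):
    v,u=np.mgrid[0:480,0:640]
    P=np.stack([(u-cal['cx'])/cal['fx']*d,(v-cal['cy'])/cal['fy']*d,d],-1)
    X=(P-np.array(cal['t']))@np.array(cal['R']); X[d<=0]=np.nan
    return X
E
python3 - <<'E'
from h import *
for n in('scene','top'):
    im,d=snapshot(n); c=get_calibration(n); save(n,im)
    np.savez(n+'.npz',im=im,d=d,X=cloud(c,d)); R=np.array(c['R']);print(n,c['fx'],c['cx'],c['cy'],'cam at',-R.T@np.array(c['t']),'axis',R[2],R[0])
s=sense();print(s)
E
```

```text
pics
scene 608.9696193253761 307.50030986470614 238.38652251693682 cam at [-0.10296054  0.35024507  1.07645529] axis [ 0.50242665 -0.24485437 -0.82922482] [-0.43495859 -0.9004474   0.00234399]
top 539.8800128561195 316.7233918590979 240.77015161196954 cam at [0.43434469 0.08598148 0.91367254] axis [ 0.0525835   0.01134309 -0.99855211] [ 0.02190015 -0.9997081  -0.01020297]
{'clock': 0.1, 'joint_positions': array([ 1.3141097 ,  0.32174117, -0.07009054,  1.4515408 ,  0.02256989,
        1.37082584, -0.05692889]), 'qd': array([-9.64724729e-06, -1.79739104e-03, -5.53713085e-05, -2.21530303e-03,
        1.40997398e-04, -1.21450793e-04, -3.54700879e-04]), 'joint_torque': array([ 3.51342233e-04, -4.94872820e+01, -3.83732915e-01, -3.15210521e+01,
        1.28830585e-02,  7.45884521e-03, -1.47793841e-06]), 'ee_pos': array([ 0.1737098 , -0.62586895,  0.23834404]), 'ee_rot': array([-3.13986521e+00,  6.30459736e-05,  2.70784894e-01]), 'contact_force': array([-0.28454531,  0.47171149, -0.55826045]), 'torque': array([-0.043042  ,  0.02254235,  0.04942039]), 'grasp_force': 0.0, 'gripper_width': 0.08587442864375666}
```

View pics/scene.png

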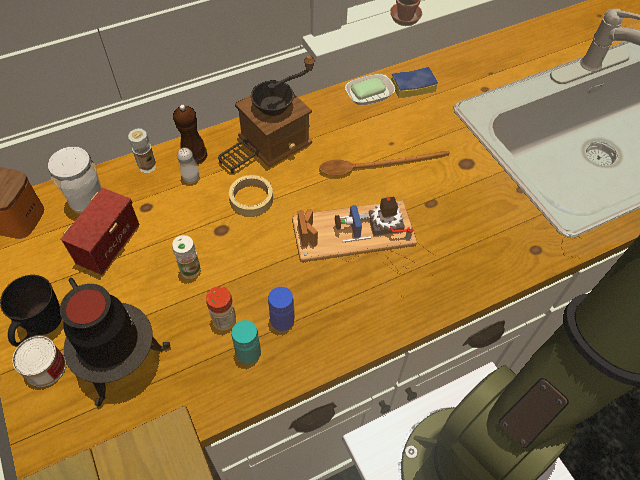

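View pics/top.png

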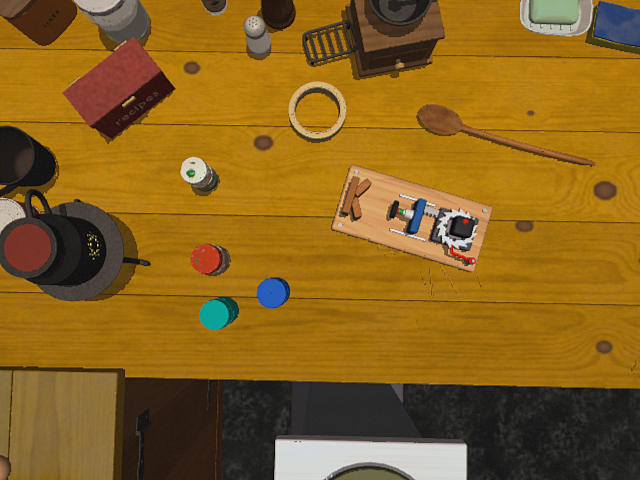

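Candidates for the wanted jar: red lid (scene 220,300 / top 207,259), turquoise (246,342 / 216,313), blue (281,308 / 272,292), and white-lid pale jar (187,256 / 198,173). I choose the red-lidded one. The clamp plate corners in top are at (352,166), (493,208), (472,271), (332,229), with the V block at the left end, the knob at (462,226) and the red pawl at (460,257).

```bash
python3 - <<'E'
from h import *
out=[]
for n in('top','scene'):
    z=np.load(n+'.npz');im,X=z['im'],z['X'];hsv=cv2.cvtColor(im,cv2.COLOR_RGB2HSV);H,S,V=[hsv[...,i].astype(int) for i in range(3)]
    Z=X[...,2]
    def circ(m,nm):
        k,l,st,_=cv2.connectedComponentsWithStats(m.astype(np.uint8))
        if k<2:print(n,nm,'none');return
        i=1+st[1:,4].argmax();p=X[l==i];c,r=cv2.minEnclosingCircle(p[:,:2].astype(np.float32))
        print(n,nm,st[i],'c',np.round(c,4),'r',round(r,4),'z',np.round(np.percentile(p[:,2],[5,50,95]),4))
    box=(X[...,0]>.3)&(X[...,0]<.75)&(X[...,1]>-.35)&(X[...,1]<.4)
    red=((H<6)|(H>174))&(S>150)&(V>80)
    jar=box&(X[...,1]>.15)
    circ(red&jar&(Z>.088)&(Z<.105),'redlid')
    circ(jar&(S<70)&(V>120)&(Z>.094)&(Z<.108)&(X[...,1]<.35),'palelid')
    cl=box&(X[...,1]<.1)&(X[...,0]>.38)&(X[...,0]<.56)
    pl=cl&(Z>.007)&(Z<.1)
    pts=X[pl][:,:2].astype(np.float32)
    k,l,st,_=cv2.connectedComponentsWithStats(pl.astype(np.uint8));i=1+st[1:,4].argmax()
    print(n,'plate',st[i],cv2.minAreaRect(X[l==i][:,:2].astype(np.float32)))
    kt=cl&(Z>.08)&(Z<.095)
    kp=X[kt][:,:2].astype(np.float32);print(n,'knob',len(kp),cv2.minAreaRect(kp),np.median(X[kt][:,2]))
    vt=cl&(Z>.056)&(Z<.068)&(X[...,1]>0)
    vp=X[vt];print(n,'vtop',len(vp),vp.mean(0),cv2.minAreaRect(vp[:,:2].astype(np.float32)))
im=np.load('top.npz')['im'];a=cv2.resize(im[150:290,320:510],None,fx=4,fy=4,interpolation=2);save('clamp',a)
im=np.load('scene.npz')['im'];b=cv2.resize(im[220:380,150:310],None,fx=3.5,fy=3.5);save('jars',b)
E
```

```text
top redlid [124  62  37  37 789] c [0.7214 0.3765] r 0.0365 z [0.09   0.0923 0.0946]
top palelid [181 157  26  27 483] c [0.5818 0.2857] r 0.0203 z [0.0989 0.1014 0.1036]
top plate [ 332  191  160   81 8285] ((0.5246294736862183, -0.06193467974662781), (0.25002214312553406, 0.11589551717042923), 74.12237548828125)
top knob 387 ((0.5057402849197388, -0.1289907693862915), (0.030164144933223724, 0.02997620403766632), 76.00867462158203) 0.08648294673012648
top vtop 328 [0.54015896 0.04089978 0.06074085] ((0.5395305156707764, 0.041176967322826385), (0.030701065436005592, 0.041468553245067596), 89.01116943359375)
scene redlid [102 197  28  30 412] c [0.7195 0.3749] r 0.0376 z [0.0897 0.0929 0.0963]
scene palelid [173 236  21  19 251] c [0.5812 0.2849] r 0.0215 z [0.0984 0.1018 0.1057]
scene plate [ 296  197  121   64 4644] ((0.5211756825447083, -0.06228877604007721), (0.25044217705726624, 0.11745597422122955), 74.75591278076172)
scene knob 192 ((0.5035345554351807, -0.13011933863162994), (0.0311727337539196, 0.030727820470929146), 77.93854522705078) 0.08640136964858358
scene vtop 190 [0.53865885 0.03914767 0.06138707] ((0.5386501550674438, 0.038918375968933105), (0.031349945813417435, 0.04499587416648865), 85.81590270996094)
```

View pics/clamp.png

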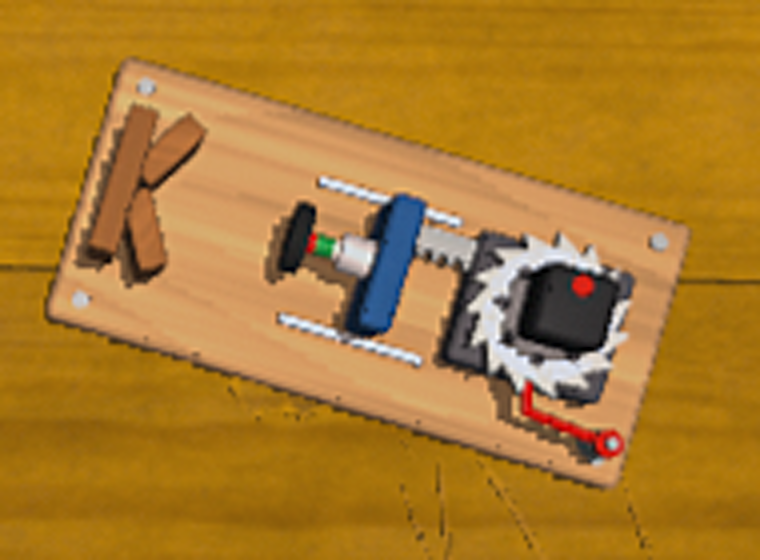

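View pics/jars.png

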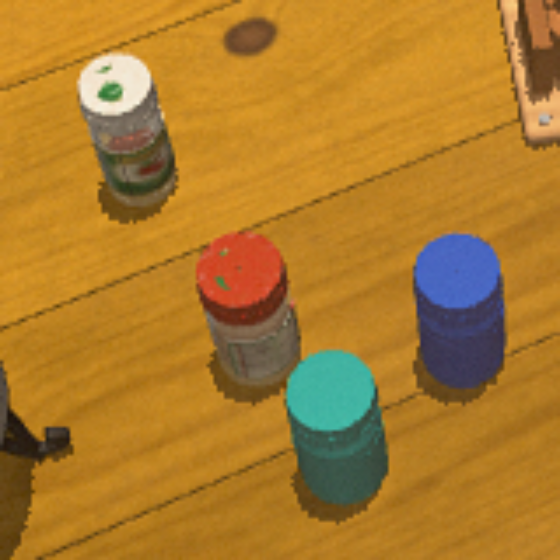

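The crop confirms the red-lidded jar, with white glass and a red lid. Blue and turquoise stand apart from it. Next I'll locate the jars and the V faces.

```bash
python3 - <<'E'
from h import *
psi=np.deg2rad(74.4-90);ex=np.array([np.cos(psi),np.sin(psi)]);ey=np.array([-ex[1],ex[0]])
for n in('top','scene'):
    z=np.load(n+'.npz');im,X=z['im'],z['X'];hsv=cv2.cvtColor(im,cv2.COLOR_RGB2HSV);H,S,V=[hsv[...,i].astype(int) for i in range(3)]
    Z=X[...,2];box=(X[...,0]>.33)&(X[...,0]<.6)&(X[...,1]>.05)&(X[...,1]<.36)&(Z>.085)&(Z<.11)
    for nm,m in dict(red=(H<6)|(H>174),turq=(H>75)&(H<100),blue=(H>105)&(H<130)).items():
        k,l,st,_=cv2.connectedComponentsWithStats((m&(S>120)&box).astype(np.uint8));i=1+st[1:,4].argmax();p=X[l==i]
        c,r=cv2.minEnclosingCircle(p[:,:2].astype(np.float32));print(n,nm,np.round(c,4),round(r,4),np.round(np.percentile(p[:,2],[5,50,95]),4))
    o=np.array([.505,-.1295])+.08*ey
    m=(Z>.05)&(Z<.068)&(X[...,0]>.4)&(X[...,0]<.6)&(X[...,1]>-.02)&(X[...,1]<.09)
    q=(X[m][:,:2]-o); q=np.stack([q@ex,q@ey],1)*1000
    # front edge: min clamp-y per x bin
    for x in range(-35,36,5):
        w=q[(abs(q[:,0]-x)<2.5)]
        if len(w)>2: print(x,np.round(np.percentile(w[:,1],[2,50,98]),1),end=' | ')
    print()
print('o',o)
E
```

```text
top red [0.447  0.2641] 0.0226 [0.0876 0.096  0.0984]
top turq [0.3629 0.2474] 0.023 [0.0918 0.0964 0.0989]
top blue [0.3973 0.162 ] 0.0227 [0.0934 0.0966 0.099 ]
-30 [ 77.8  90.2 104.6] | -25 [ 75.1  87.  105.7] | -20 [ 78.   90.  106.1] | -15 [ 80.9  92.6 105.9] | -10 [ 83.6  95.3 105.8] | -5 [ 85.5  95.9 105.7] | 0 [ 88.7  98.8 105.7] | 5 [ 87.5  96.3 105.9] | 10 [ 84.9  95.2 105.8] | 15 [ 80.9  93.3 105.5] | 20 [ 78.1  91.1 105.4] | 25 [ 76.1  87.9 105.8] | 30 [ 75.8  84.7 105.8] | 35 [80.4 82.4 83.8] | 
scene red [0.4647 0.265 ] 0.0069 [0.0948 0.0974 0.0997]
scene turq [0.3618 0.2469] 0.0232 [0.0942 0.0971 0.1002]
scene blue [0.396  0.1613] 0.0229 [0.0942 0.0972 0.1001]
-35 [80.5 80.5 82.4] | -30 [ 73.2  93.9 104.3] | -25 [ 74.2  86.9 103.9] | -20 [ 77.3  89.9 104.9] | -15 [ 78.3  92.6 103.7] | -10 [ 81.5  90.6 104.2] | -5 [ 84.4  96.2 104.7] | 0 [ 86.4  95.5 102.5] | 5 [ 84.4  94.4 104.5] | 10 [ 80.4  91.2 103.9] | 15 [ 79.8  89.4 103.9] | 20 [ 77.   94.  104.3] | 25 [ 73.8  83.  103.1] | 30 [ 76.9  94.1 102.4] | 
o [ 0.52651359 -0.05244699]
```

```bash
python3 - <<'E'
from h import *
pi=np.pi
for nm,p,ys in(('pick',[.447,.264,.062],[0,pi]),('place',[.5435,.006,.076],[1.2985,-1.843]),('knob',[.5045,-.1297,.071],[1.31,1.31-pi,1.31+pi/2,1.31-pi/2])):
    for y in ys:
        q=inverse_kinematics(p,[pi,0,y]);print(nm,round(y,2),None if q is None else np.round(q,2))
move_ptp([.447,.264,.2],[pi,0,0]);s=sense();print(s['clock'],s['ee_pos'],s['ee_rot'])
im,d=snapshot('wrist');c=get_calibration('wrist');save('w1',im);np.savez('w1.npz',im=im,d=d,**{k:np.array(v) for k,v in c.items() if k!='model'})
# red lid by fisheye ray onto z=.097
hsv=cv2.cvtColor(im,cv2.COLOR_RGB2HSV);m=(((hsv[...,0]<6)|(hsv[...,0]>174))&(hsv[...,1]>120)&(hsv[...,2]>60)).astype(np.uint8)
k,l,st,cen=cv2.connectedComponentsWithStats(m)
R=np.array(c['R']);t=np.array(c['t']);C=-R.T@t
for i in range(1,k):
    if st[i,4]<200: continue
    v,u=np.where(l==i);a=(u-c['cx'])/c['fx'];b=(v-c['cy'])/c['fy'];r=np.hypot(a,b)+1e-9
    ray=np.stack([a/r*np.sin(r),b/r*np.sin(r),np.cos(r)],1)@R; P=C+ray*((.097-C[2])/ray[:,2:])
    P=P[ray[:,2]<0]
    print(st[i],cen[i],cv2.minEnclosingCircle(P[:,:2].astype(np.float32)),np.median(P,0))
E
```

```text
pick 0 [-0.69  0.21  0.12  1.97 -0.03  0.96 -2.13]
pick 3.14 [ 0.27  0.37 -0.98  1.94  0.35  1.02  0.71]
place 1.3 [ 0.75  0.39 -0.94  1.87  0.36  1.06 -0.61]
place -1.84 [ 0.91  0.51 -1.17  1.87  0.53  1.12  2.41]
knob 1.31 [ 0.78  0.26 -0.64  1.94  0.18  1.   -0.21]
knob -1.83 [ 1.28  0.56 -1.31  1.93  0.6   1.13  2.61]
knob 2.88 [ 0.88  0.28 -0.75  1.94  0.23  1.01  1.33]
knob -0.26 [ 0.72  0.25 -0.57  1.94  0.16  1.   -1.76]
3.3583 [0.44753418 0.26326854 0.20003473] [ 3.14147305e+00 -1.94052430e-04 -1.47074576e-03]
[286 232  21  35 279] [293.92831541 247.7562724 ] ((0.44234499335289, 0.27954035997390747), 0.01295582577586174) [0.44397624 0.28026698 0.097     ]
[305 247  21  24 214] [314.19158879 257.77102804] ((0.4355085492134094, 0.26462048292160034), 0.009208494797348976) [0.43598458 0.26668707 0.097     ]
```

View pics/w1.png

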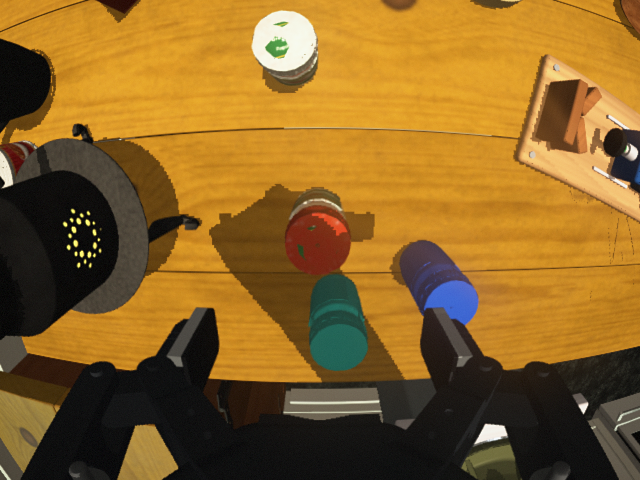

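The wrist view shows the red lid at (318,240), turquoise at (338,345), blue at (450,302) and the pale jar at (285,40), with the finger path clear. I'll check the ray, then grasp.

```bash
python3 - <<'E'
from h import *
pi=np.pi
c=np.load('w1.npz');R,t=c['R'],c['t'];C=-R.T@t
def ray(u,v,z):
    a=(u-c['cx'])/c['fx'];b=(v-c['cy'])/c['fy'];r=np.hypot(a,b);d=np.array([a/r*np.sin(r),b/r*np.sin(r),np.cos(r)])@R;return C+d*(z-C[2])/d[2]
P=ray(318,240,.097);print(P)
if np.hypot(P[0]-.447,P[1]-.264)<.008:
    x,y=.447,.264
    line_to([x,y,.062],velocity=.12);print(sense()['contact_force'])
    gripper_to(.03);s=sense();print(s['gripper_width'],s['grasp_force'],s['clock'],s['ee_pos'])
    line_to([x,y,.18],velocity=.15);s=sense();print(s['gripper_width'],s['grasp_force'],s['clock'])
E
```

```text
[0.44894487 0.26393573 0.097     ]
[-0.58773436  0.6167061  -0.02243883]
0.044660925604914234 60.91098804026842 5.1667 [0.44738942 0.26434071 0.06265065]
0.04491523554160264 61.19703417643905 6.1
```

```bash
python3 - <<'E'
from h import *
pi=np.pi
x,y=.5426,.0054
move_ptp([x,y,.18],[pi,0,1.2985]);dwell(.3);s=sense();print(s['clock'],s['ee_pos'],s['ee_rot'])
f0=s['contact_force'];line_to([x,y,.079],velocity=.1);print(sense()['contact_force']-f0)
z=.079
while z>.073:
    z-=.001;line_to([x,y,z],velocity=.02);s=sense();f=s['contact_force']-f0;print(round(z,4),np.round(s['ee_pos'],4),np.round(f,2))
    if np.linalg.norm(f)>3:break
gripper_to(.085);dwell(.3);s=sense();print(s['clock'],s['gripper_width'])
line_to([x,y,.2],velocity=.15)
im,d=snapshot('top');save('t2',cv2.resize(im[150:290,300:510],None,fx=3.5,fy=3.5))
c=get_calibration('top');X=cloud(c,d);hsv=cv2.cvtColor(im,cv2.COLOR_RGB2HSV)
im2,_=snapshot('wrist');save('w2',im2)
im3,d3=snapshot('scene');save('s2',cv2.resize(im3[170:270,280:430],None,fx=5,fy=5));
for im,d,n in((im,d,'top'),(im3,d3,'scene')):
    X=cloud(get_calibration(n),d);m=(X[...,2]>.098)&(X[...,2]<.116)&(X[...,0]>.48)&(X[...,0]<.6)&(X[...,1]>-.05)&(X[...,1]<.06)
    if m.sum()>20:print(n,m.sum(),cv2.minEnclosingCircle(X[m][:,:2].astype(np.float32)),np.median(X[m],0))
E
```

```text
8.025 [0.54259343 0.00580574 0.18000285] [ 3.14158584e+00 -5.04602512e-05  1.29911005e+00]
[-0.97480966  0.75993938 -0.02641616]
0.078 [0.5428 0.0055 0.0784] [ 0.41  0.   -1.36]
0.077 [0.5425 0.0054 0.077 ] [-0.18 -0.1   0.18]
0.076 [0.5425 0.0054 0.0759] [0.24 0.32 0.57]
0.075 [0.5425 0.0054 0.0749] [-0.33  0.07  0.73]
0.074 [0.5427 0.0055 0.0746] [-1.77  0.61  5.09]
11.2167 0.0849910628260645
top 129 ((0.5421863794326782, 0.02048058807849884), 0.01688486710190773) [0.5425028  0.02200489 0.10832424]
scene 392 ((0.5406427383422852, 0.004930444527417421), 0.024449191987514496) [0.53814046 0.00594819 0.10896035]
```

View pics/s2.png

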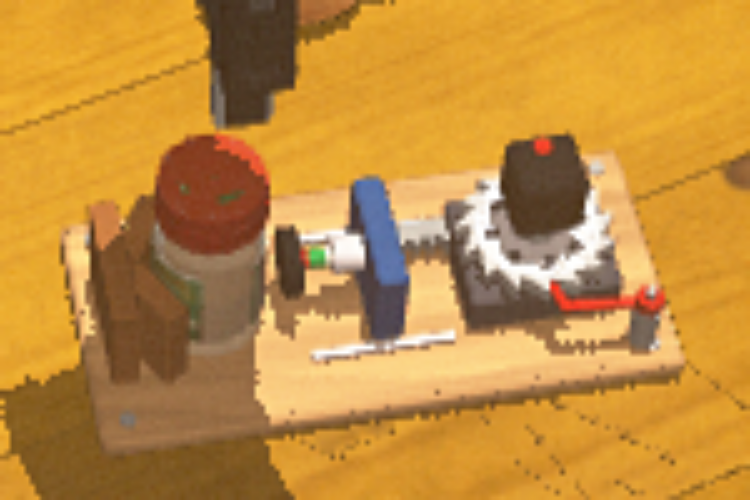

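```bash
python3 - <<'E'
from h import *
pi=np.pi
x,y=.5046,-.1296
move_ptp([x,y,.18],[pi,0,2.89]);dwell(.3);s=sense();print(s['clock'],s['joint_positions'])
line_to([x,y,.072],velocity=.12);dwell(.3)
N=lambda n=15:np.mean([(dwell(.02),np.r_[sense()['contact_force'],sense()['torque']])[1] for _ in range(n)],0)
a=N();print('before',np.round(a,3));np.save('t0.npy',a)
gripper_to(.02);dwell(.2);s=sense();print(s['gripper_width'],s['grasp_force'],s['ee_pos'],s['ee_rot'],s['clock'])
print('gripped',np.round(N(),3),np.round(s['joint_positions'],4))
E
```

```text
14.275 [-0.14790296  0.08303892  0.36720244  1.8603523  -0.03191241  1.20385766
  1.5490735 ]
before [ 0.009 -0.003  0.07   0.022  0.016  0.004]
0.028755699318474343 60.01395106315613 [ 0.50455032 -0.12990438  0.07223805] [-3.14138979e+00  4.30915015e-05  2.88972870e+00] 16.625
gripped [-2.124 -1.233  4.9   -0.148  0.496 -0.019] [-0.1296  0.2038  0.3634  1.9688 -0.0863  0.9837  1.5937]
```

The jar stands in the V, upright, with lid at (210,190) in the crop. The pad is free of it and the green and red bands are showing. Now winding clicks 1 and 2.

```bash
cat >> h.py <<'E'
import os
T=2*np.pi/15
def mz(n=8):
    v=[]
    for _ in range(n): dwell(.02); s=sense(); v.append(np.r_[s['torque'][2],s['contact_force']])
    return np.mean(v,0),np.std([a[0] for a in v])
def click(k,q,ph=(.1,.2,.3,.419,.49)):
    for p in ph:
        a=q.copy();a[6]=q[6]-(T*(k-1)+p);move_j(a);m,sd=mz();s=sense()
        print(k,p,'th',round(q[6]-s['joint_positions'][6],3),'Mz %.4f sd %.4f'%(m[0],sd),np.round(m[1:],1),round(s['clock'],2))
E
python3 - <<'E'
from h import *
q=np.array(sense()['joint_positions']);np.save('q.npy',q)
for k in(1,2): click(k,q)
s=sense();print(s['ee_pos'],s['ee_rot'],s['gripper_width'])
E
```

```text
1 0.1 th 0.098 Mz 0.0608 sd 0.0220 [-2.  -1.3  4.1] 17.26
1 0.2 th 0.198 Mz 0.0744 sd 0.0292 [-2.  -1.6  3.9] 17.64
1 0.3 th 0.298 Mz 0.0861 sd 0.0375 [-2.4 -1.9  4. ] 18.02
1 0.419 th 0.416 Mz -0.0173 sd 0.0221 [-2.2 -2.2  4.3] 18.41
1 0.49 th 0.488 Mz 0.0820 sd 0.0374 [-3.  -2.3  4.7] 18.79
2 0.1 th 0.518 Mz 0.0497 sd 0.0199 [-3.1 -3.2  4.8] 19.18
2 0.2 th 0.617 Mz 0.0826 sd 0.0383 [-3.5 -3.5  5.1] 19.56
2 0.3 th 0.717 Mz 0.0782 sd 0.0316 [-3.5 -3.6  5.1] 19.94
2 0.419 th 0.836 Mz -0.0113 sd 0.0362 [-3.3 -3.7  5.1] 20.32
2 0.49 th 0.907 Mz 0.0957 sd 0.0326 [-4.2 -3.8  4.9] 20.71
[ 0.50434187 -0.13013582  0.07221122] [-3.14102308e+00  3.01351354e-04  1.98259080e+00] 0.028631948772130253
```

Clicks 1 and 2 show no change at equal phases, so the jar is not pinned yet.

```bash
python3 - <<'E'
from h import *
q=np.load('q.npy');click(3,q,(.1,.2,.3,.4,.49))
for _ in range(2): print(mz(12))
E
```

```text
3 0.1 th 0.936 Mz 0.0754 sd 0.0284 [-3.5 -3.7  5.2] 21.09
3 0.2 th 1.036 Mz 0.1035 sd 0.0225 [-3.7 -3.8  5.3] 21.48
3 0.3 th 1.136 Mz 0.1024 sd 0.0258 [-4.2 -3.8  5.2] 21.86
3 0.4 th 1.236 Mz 0.0981 sd 0.0274 [-3.9 -4.   5.4] 22.24
3 0.49 th 1.326 Mz 0.1601 sd 0.0321 [-4.3 -3.7  5.6] 22.62
(array([ 0.15974663, -4.12826283, -3.94579331,  5.89830844]), np.float64(0.028231482259015377))
(array([ 0.13751097, -4.20887747, -4.10192108,  5.55698741]), np.float64(0.026316592540519837))
```

Torque at the end of click 3 rose by about 0.06 N m (0.09 → 0.15), so the jar is first pinned late in click 3. Click 4 is the extra one. I'll watch whether its slope confirms that.

```bash
python3 - <<'E'
from h import *
q=np.load('q.npy');click(4,q,(.1,.2,.3,.4,.49))
print(mz(25));print(sense()['clock'])
E
```

```text
4 0.1 th 1.355 Mz 0.1713 sd 0.0303 [-4.4 -3.5  5.3] 23.41
4 0.2 th 1.455 Mz 0.1827 sd 0.0145 [-4.5 -3.7  5.9] 23.79
4 0.3 th 1.555 Mz 0.1980 sd 0.0219 [-4.7 -3.8  5.5] 24.18
4 0.4 th 1.655 Mz 0.1715 sd 0.0276 [-4.7 -3.5  5.9] 24.56
4 0.49 th 1.745 Mz 0.2311 sd 0.0324 [-4.9 -3.6  6.1] 24.94
(array([ 0.22783321, -4.8682259 , -3.68193915,  6.18484977]), np.float64(0.027457585140786406))
25.3583
```

The excess keeps growing and is about 0.12 N m, which fits pinning at about 1.05 rad (click 3) and a grip of about 12 N now. I'll ease back onto the pawl, let go, retreat and look.

```bash
python3 - <<'E'
from h import *
q=np.load('q.npy');a=q.copy();a[6]=q[6]-(4*T+.005);move_j(a);print(mz())
gripper_to(.085);s=sense();p=s['ee_pos'];print(s['gripper_width'])
line_to([p[0],p[1],.2],velocity=.15);move_ptp([.42,-.35,.28],[np.pi,0,.6])
print(sense()['clock'])
for n in('scene','top'):
    im,d=snapshot(n);X=cloud(get_calibration(n),d);Z=X[...,2]
    for nm,b in dict(red=(.48,.6,-.05,.06),pale=(.54,.62,.24,.33),knob=(.46,.55,-.17,-.09)).items():
        lo,hi=(.08,.095) if nm=='knob' else (.094,.116)
        m=(Z>lo)&(Z<hi)&(X[...,0]>b[0])&(X[...,0]<b[1])&(X[...,1]>b[2])&(X[...,1]<b[3])
        if m.sum()>20:
            p=X[m][:,:2].astype(np.float32);print(n,nm,cv2.minEnclosingCircle(p),np.median(Z[m]),cv2.minAreaRect(p)[2])
    r=im[180:270,285:425] if n=='scene' else im[150:290,320:510]
    save('end_'+n,cv2.resize(r,None,fx=5 if n=='scene' else 4,fy=5 if n=='scene' else 4,interpolation=2))
E
```

```text
(array([ 0.13881133, -4.68409989, -3.7965608 ,  6.01170848]), np.float64(0.03818992708395139))
0.08482508396616796
28.3083
scene red ((0.5413162112236023, 0.00559497345238924), 0.02471301332116127) 0.10884721951225265 59.45245361328125
scene pale ((0.580187976360321, 0.2842212915420532), 0.02182353101670742) 0.10164863859244463 78.48123168945312
scene knob ((0.5025728940963745, -0.12843988835811615), 0.02076113410294056) 0.08652631590701182 69.64049530029297
top red ((0.5444000959396362, 0.007701432798057795), 0.023473994806408882) 0.10860259020454044 88.8514175415039
top pale ((0.5813508033752441, 0.28536295890808105), 0.020698223263025284) 0.10132189394825694 77.93445587158203
top knob ((0.505632758140564, -0.12815740704536438), 0.018870461732149124) 0.08641527260575085 70.3308334350586
```

View pics/end_scene.png

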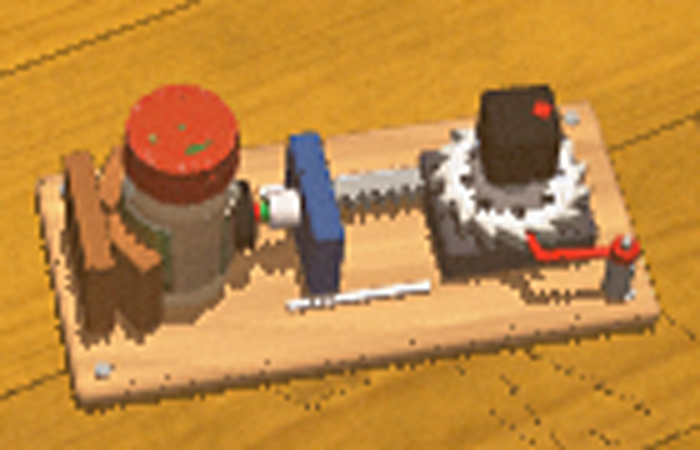

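View pics/end_top.png

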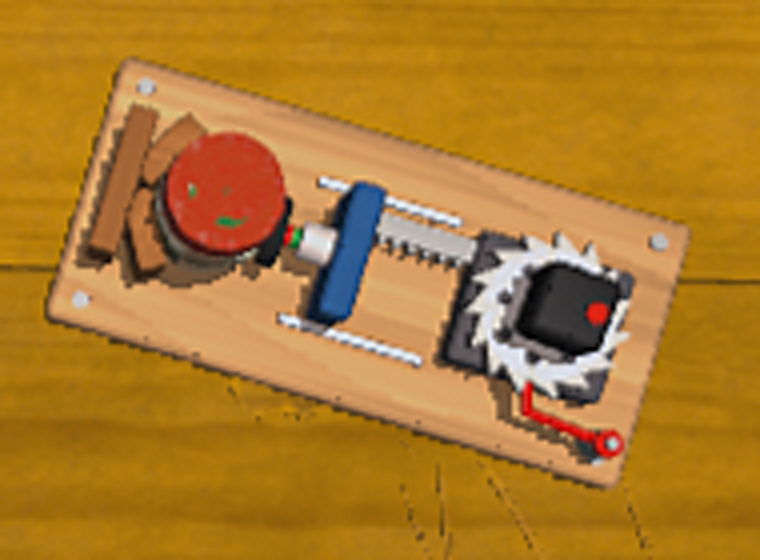

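The knob has turned 95.7° (4 clicks = 96°) and the pawl at (530,395) is down in a notch. The jar sits in the V, the green band still shows, the white one is hidden, and the pale jar hasn't moved.

```bash
python3 -c "
from bench import *
print(close_job())"
```

```text
the job is handed in; nothing more can be done
None
```

The job is handed in (no verdict was returned): the red-lidded jar stands in the V block, first pinned at click 3 and wound to click 4 at an estimated 12 N, with the pawl down in a notch and the other spice jar unmoved.

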